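Load the control unit into the tester's drawer, shut it and lock it

TASK

Load the silver finned engine control unit into the drawer of the bench tester: the drawer is only part open, so draw it out as far as you need, then set the unit down (do not drop it) flat on the drawer floor with its black plug header at the back of the drawer, and let go. Slide the drawer fully home, and only then slide the red lock grip on the tester's roof across to its end stop. Leave the other things on and around the bench where they are.

Things in the scene. Friction and masses are not known exactly. Their poses are not given: they have to be found in the camera images.
- tester: Bench tester with one drawer: slate steel box 240 deep (x), 220 wide (y), 95 high, fixed. Origin: centre of underside, z up. Front face at x = -120 (drawer slides out to -x), back at +x. Drawer opening at y = -55 to 95; beside it (y = -110 to -55) a closed post with lamps. On the roof: the lock near the front at the -y side, a meter farther back
- drawer (a joint): How far the drawer is out (m): 0 fully home, panel flush with the tester's face; 0.185 fully out at its stop. Runs along the tester's -x, stays where left, takes about 3 N. The clear gap between front panel and tester face is 8 mm less than this value (177 mm fully out)
- tray (a point): Middle of the drawer floor's top, moves with the drawer; axes as the tester's (+x to the back). Floor 17 above the bench. Inside 175 long (x -87.5 to 87.5), 130 wide (y -65 to 65). Side and back walls 5 thick, 25 above the floor; back wall has brass contacts. Front panel aluminium, 8 thick (x -95.5 to -87.5), 146 wide, top 83 above the bench. Roof 68 above the floor
- handle (a point): Middle of the drawer's bow handle: dark round bar 10 thick, 96 long along tester y (y = -28 to 68), legs at both ends, 40 in front of the panel's outer face, 65 above the bench; axes as the tester's (x = -160 when shut). Pull or push it, or reach into the drawer and pull at the inside of the panel
- lock (a joint): Lock slide (m): 0 unlocked, beside the drawer; 0.045 locked at its end stop, its tongue then in front of the drawer's panel. Moves along the tester's +y, stays where left, takes about 2 N. Starts at 0 to 0.012
- lock_grip (a point): Centre of the top of the lock's red grip; axes as the tester's. Grip 24 (x) by 16 (y), from 103 to 133 above the bench, on a dark 40 by 22 carriage just over the roof (roof top 95). Unlocked it stands at tester x = -94, y = -85; locked at y = -40
- ecu: The engine control unit, 150 x 104 x 41, 0.35 to 0.6 kg. Origin: centre of underside, z up. Black plug header at the +x end (x 40 to 75, 96 wide, 34 high). Rest is a silver casting: flange 8 thick, 104 wide (x -75 to 43), with a finned block 50 wide (y -25 to 25), x -70 to 34, z 8 to 38 (fins to 41): grip the block's sides. Centre of mass near the origin
- ecu_header (a point): Middle of the top of the control unit's black plug header, 57.5 ahead (+x) of its origin and 34 above its underside
- board: Bystander: bare green circuit board on stubs with a black header, 130 x 90 x 30, loose. Origin at the centre of its underside
- black_unit: Bystander: black plastic control unit with an orange plug, 110 x 80 x 30, loose. Origin at its underside's middle
- meter: Bystander: yellow hand-held meter, 78 (x) x 160 (y) x 41, lying loose on the tester's roof behind the lock. Origin at the centre of its underside
- solvent: Bystander: white upright bottle with a blue cap, 56 across, 165 high, loose, beside the drawer's path. Origin at the centre of its underside
- flux_jar: Bystander: small amber jar with a black lid, 54 across, 50 high, loose, on the other side of the drawer's path. Origin at the centre of its underside
- driver: Bystander: red-handled screwdriver lying loose, 190 long along its x, about 30 high
- cleaner_can: Bystander: upright silver can with a blue band, 52 across, 120 high, loose, standing close beside the control unit's +y side (12 to 45 from its flange). Origin at the centre of its underside

How it is judged (in metres and radians):
On the way, in this order (a step that is already met when the one before it is completed fails the run):
1. the control unit lies flat in the drawer, header at the back, let go, the drawer still out (x of ecu in the frame of tray between -0.02 and 0.02 m and y of ecu in the frame of tray between -0.02 and 0.02 m and z of ecu in the frame of tray below 0.005 m and angle between ecu's own z axis and vertical below 0.08 rad and x of ecu_header in the frame of tray above 0.03 m and contact force between the fingers and ecu below 0.1 N and value of joint drawer above 0.05 m), for 0.2 s.
2. the drawer is fully home with the unit in it (value of joint drawer below 0.004 m and z of ecu in the frame of tray below 0.005 m), for 0.2 s.
3. the lock is at its end stop, the drawer still home (value of joint lock above 0.042 m and value of joint drawer below 0.004 m), for 0.2 s.
At the end, for the whole second after the job is handed in: The control unit lies flat and still on the drawer floor between the drawer's walls with its header towards the back, the drawer is within 4 mm of fully home, and the lock is within 3 mm of its end stop (all of step 3 and x of ecu in the frame of tray between -0.02 and 0.02 m and y of ecu in the frame of tray between -0.02 and 0.02 m and z of ecu in the frame of tray below 0.005 m and angle between ecu's own z axis and vertical below 0.08 rad and x of ecu_header in the frame of tray above 0.03 m and linear speed of ecu below 0.02 m/s); the robot touches nothing.
It fails at once if the lock slid across (past 25 mm) while the drawer is more than 15 mm out (value of joint lock above 0.025 m and value of joint drawer above 0.015 m).
It fails at once if the control unit dropped (falling freely for more than about 25 mm) (linear speed of ecu above 0.7 m/s and contact force between the fingers and ecu below 0.05 N).
It fails at once if a bystander moved by more than 30 mm, or the bottle, can or jar knocked over (distance of any of board, black_unit, meter, solvent, flux_jar, driver, cleaner_can from where it was at the start of the episode above 0.03 m or angle between any of solvent, cleaner_can, flux_jar's own z axis and vertical above 0.4 rad).
It also fails if it takes over 72 s, if anything falls off the work surface, if the arm or the gripper's body presses on something with over 40 N, if the wrist force passes 120 N, or if a joint passes its speed limit or range.

ROBOT

A 6-joint arm with a two-finger parallel gripper is mounted at the origin on the work surface. World frame = base frame: x ahead of the robot, y to its left, z up, the work surface at z = 0. Lengths are in m, angles in degrees, forces in N, time in s.
With the tool pointing down it reaches from about 0.3 to 0.75 m from the base axis. Payload 8.5 kg.
Tool frame: the origin (TCP) lies between the finger pads; the fingertips stand 22 mm ahead of it and the grasp point (between the pads) lies 3 mm ahead of it (env.nose_length is the distance from the TCP to the fingertips, in m); z points along the fingers, x is the direction in which the jaws open and shut, and the axes are right-handed (so a half turn about z gives the same grasp; the last joint's range is limited). The gripper opens to 85 mm and grips with 20 to 120 N. Pads are 22 mm wide; open, the fingers measure 114 mm over their backs; the gripper's body (76 mm by 85 mm) begins 54 mm behind the grasp point. The pads swing forward as they close: fully open they stand 13 mm farther back than shut.
Start: joints at [-76.564, 21.807, 74.336, -0, 83.858, -12.336], TCP at [0.239, -0.495, 0.253] pointing down, gripper open.
Joint ranges: [-178.18, 178.18], [-50.72, 133.34], [12.68, 142.11], [-81.47, 261.47], [9.98, 163.14], [-165.26, 165.26]. Speed limits (degrees/s): [136.94, 136.94, 180, 180, 180, 180].

INTERFACE

Orientations are given as a 3x3 rotation matrix whose columns are the frame's x, y, z axes.
In Python, from rig import env gives the robot as it stands.
- The arm moves only by the tool arm_command, never from a script. Its argument "steps" is a list of rows, each an object with "delta_pos": the shift along the world's x, y, z in mm, a list of three; "dr": the turn, a rotation vector about the world's x, y, z in degrees, a list of three. In form: [{"delta_pos": [dx, dy, dz], "dr": [wx, wy, wz]}, ...]. A call has 1 to 20 rows; each row shifts and turns the commanded pose from where the row before left it; what a row does not reach is not made up. A row lasts 1/10 s, in which the tool goes at most 50 mm and 8.59 degrees, less where a joint would pass 70% of its speed; a pose out of reach is approached as far as the arm can. A call with a gripper value outside its range is refused whole. "grip" is the opening, from 0 (shut) to 1 (fully open), set as the call begins (left out, the last holds). The fingers move at their own pace and stop on an object; "squeeze" is the grip in N (left out, the last holds). Time passes only in rows, so rows that do not move let the fingers close. It gives the time, the measured TCP pose, the force and the opening at its end, in the units of the state.
- env.observe(): the state, without advancing time (a new reading comes with each control period).
- env.get_image(name): name is "scene" or "top"; returns the picture (384x512x3 uint8, blue, green, red); there is no depth.
- env.get_calibration(name): a dict with "fx", "fy", "cx", "cy" (pixels), "k1" (the pictures are not rectified: a ray, as slopes to the right and down, at radius r is drawn at 1 + k1 r^2 times it, then the intrinsics apply), "view" (4x4, takes a point from world to camera coordinates). Camera axes: x right, y up, looking along -z (the intrinsics and any distortion apply to the point x, -y, -z); pixel columns grow to the right and rows downward; lengths in m; the calibration is good to about 2 mm. A picture is of the moment at which its call begins. get_calibration takes no time and is no camera call.
- env.close_job(): hands the job in, once; it reports no verdict.
The state is a dict: "time_s": time; "q": joint angles; "qvel": joint speeds; "joint_efforts": joint torques, N m; "position": TCP position; "tool_rot": TCP orientation; "ft_force": force on the tool from outside, world axes, zero at the start; "wrist_torque": the same for the moment, N m; "grip_width": finger opening in m.
Only numpy, scipy, OpenCV 4.12 (cv2) and the standard library are available. Lean on these libraries where they do the work, as an engineer would, in place of code of your own. Each camera call takes 0.05 s, during which the arm holds its last target. There are 200 camera calls.

## Working session

There is one attempt and no reset: what is moved stays moved. The work goes in short steps, Python scripts to look and compute and a tool call to move; the robot and the scene stay as the last step left them, time stands still between calls to the robot, and variables do not carry over. Pictures are saved under pics/ and viewed, about 8 in all and at most 12, crops included, and the job is handed in when it is done.

Besides the shell and the picture viewer there is one more tool, called after "Call:" in YAML: its name, and indented under it one key for each argument. arm_command: Moves the arm, as the interface text tells. Its arguments: {"type":"object","properties":{"steps":{"type":"array"},"grip":{"type":"number"},"squeeze":{"type":"number"}},"required":["steps"]}

```bash
mkdir -p pics; ls
cat > h.py <<'E'
from rig import env
import numpy as np, cv2
def K(n):
    c=env.get_calibration(n); return c,np.array(c["view"])
def ray(n,u,v):
    c,V=K(n); x=(u-c["cx"])/c["fx"]; y=(v-c["cy"])/c["fy"]
    rd=np.hypot(x,y); r=rd
    for _ in range(30): r=rd/(1+c["k1"]*r*r)
    s=r/rd if rd>0 else 1
    d=V[:3,:3].T@np.array([x*s,-y*s,-1]); o=-V[:3,:3].T@V[:3,3]
    return o,d
def atz(n,u,v,z):
    o,d=ray(n,u,v); return o+d*(z-o[2])/d[2]
def proj(n,p):
    c,V=K(n); q=V[:3,:3]@np.array(p)+V[:3,3]; x=q[0]/-q[2]; y=-q[1]/-q[2]
    f=1+c["k1"]*(x*x+y*y); return np.array([c["fx"]*x*f+c["cx"],c["fy"]*y*f+c["cy"]])
def tri(u1,u2):
    o1,d1=ray("scene",*u1);o2,d2=ray("top",*u2)
    A=np.c_[d1,-d2];t=np.linalg.lstsq(A,o2-o1,rcond=None)[0]
    a,b=o1+d1*t[0],o2+d2*t[1]; return (a+b)/2,np.linalg.norm(a-b)
E
python3 - <<'E'
from h import *
for n in("scene","top"):
    im=env.get_image(n); cv2.imwrite(f"pics/{n}0.png",im)
    cv2.imwrite(f"pics/{n}0b.png",cv2.resize(im,(800,600),interpolation=cv2.INTER_CUBIC))
    o,d=ray(n,256,192); print(n,o,d,env.get_calibration(n)["fx"],env.get_calibration(n)["k1"])
s=env.observe(); print(s["time_s"],s["position"],s["tool_rot"],s["grip_width"])
E
```

```text
pics
scene [0.89315132 0.63215494 1.18401846] [-0.28964006 -0.46140692 -0.83872356] 454.2588773819621 -0.10882740692706212
top [0.39259446 0.04713859 1.16780204] [ 0.17647876 -0.02034217 -0.98419646] 421.5613435215067 -0.016041332761521084
0.1 [ 0.23907323 -0.4950728   0.25280465] [[ 4.34747006e-01 -9.00552596e-01 -2.51535507e-04]
 [-9.00551858e-01 -4.34746982e-01  1.18881645e-03]
 [-1.17994604e-03 -2.90313626e-04 -9.99999262e-01]] 0.08587877670794124
```

View pics/top0b.png

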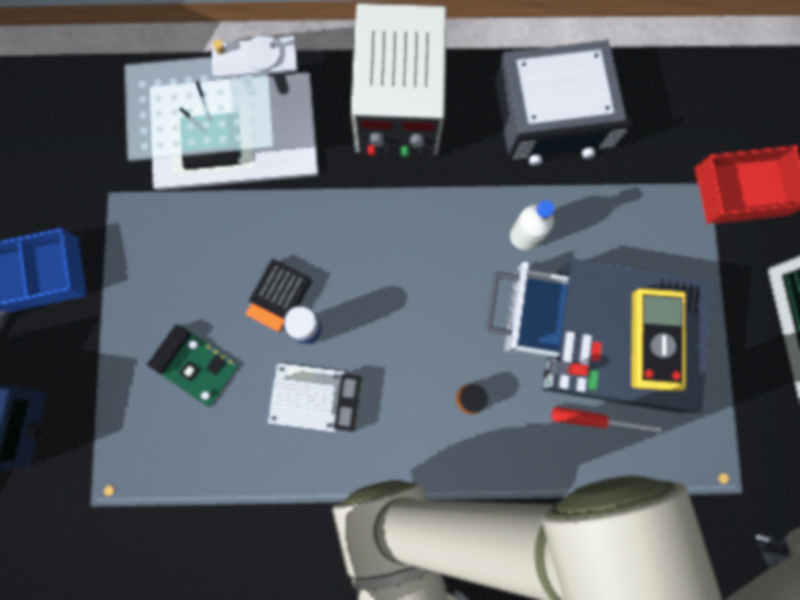

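View pics/scene0b.png

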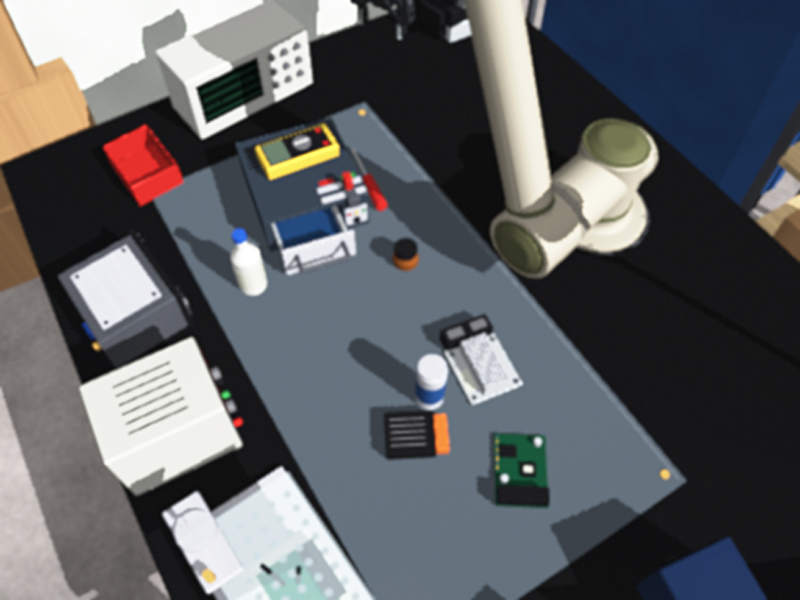

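Run:
```python
from h import *
t=cv2.imread("pics/top0.png"); s=cv2.imread("pics/scene0.png")
def crop(im,x,y,w,h,k,f): 
    c=cv2.resize(im[y:y+h,x:x+w],None,fx=k,fy=k,interpolation=cv2.INTER_CUBIC)
    for i in range(0,w,10):
        cv2.line(c,(i*k,0),(i*k,12 if (x+i)%50==0 else 5),(0,255,255),1)
        if (x+i)%20==0: cv2.putText(c,str(x+i),(i*k,22),0,.4,(0,255,255),1)
    for i in range(0,h,10):
        cv2.line(c,(0,i*k),(5,i*k),(0,255,255),1)
        if (y+i)%20==0: cv2.putText(c,str(y+i),(6,i*k+4),0,.4,(0,255,255),1)
    cv2.imwrite(f,c)
crop(t,300,160,160,110,5,"pics/ct.png")
crop(t,150,180,110,110,5,"pics/ce.png")
```

```text
(no output)
```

View pics/ct.png

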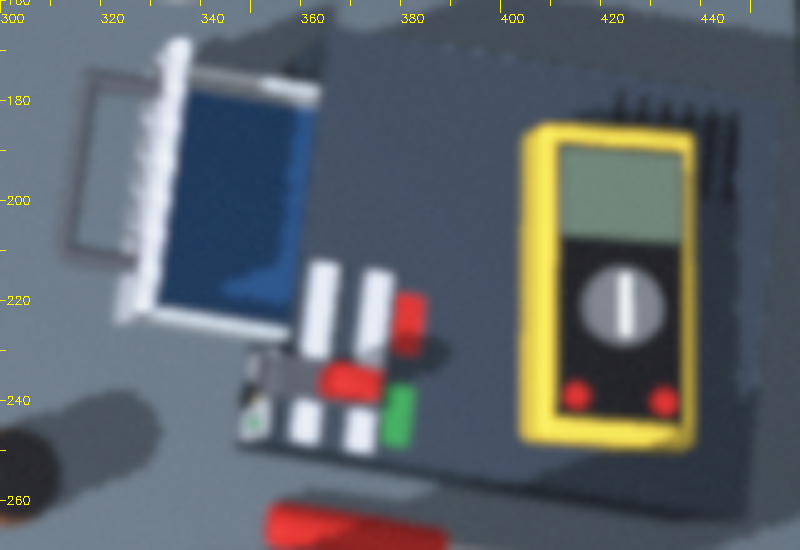

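View pics/ce.png

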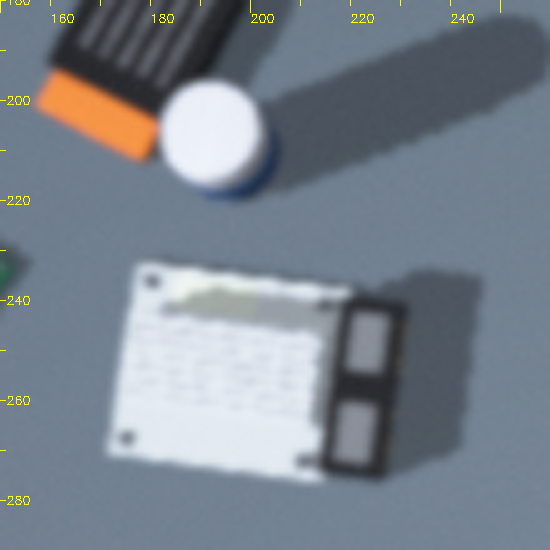

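Run:
```python
from h import *
np.set_printoptions(precision=4,suppress=True)
P=lambda u,v,z:atz("top",u,v,z)[:2]*1000
for nm,u,v,z in [("fl-x+y",176.5,232.5,.008),("fl-x-y",171.5,270.5,.008),("fl+x-y",214,276,.008),("hd+x+y",231,240.5,.034),("hd+x-y",227,275.5,.034),
 ("panel up",337,168,.083),("panel lo",331,223,.083),("handle up",318,175,.065),("handle lo",313,211,.065),
 ("grip a",363,236,.133),("grip b",376,237,.133),("grip c",369.5,236.5,.133),
 ("roof front-left",348,248,.095),("roof back",450,264,.095),("opening lo",357,228,.095),("tray wall lo",358,227,.042),("tray wall up",364,178,.042),
 ("can base mid",194,213,0.0),("can top",190,207,.12),("meter a",404,248,.041+.095),("meter b",410,185,.136),
 ("jar top",302,255,.05),("redlabel",382,224,.095),("driver",353,262,.02)]: print(nm,P(u,v,z))
```

```text
fl-x+y [491.3316 244.0055]
fl-x-y [388.6125 256.47  ]
fl+x-y [371.8988 141.4386]
hd+x+y [465.0738  93.4009]
hd+x-y [373.0345 104.9672]
panel up [ 647.8329 -190.8702]
panel lo [ 502.2626 -167.5753]
handle up [ 633.6955 -142.7578]
handle lo [ 536.7304 -125.1152]
grip a [ 463.7218 -234.8714]
grip b [ 460.6596 -266.7767]
grip c [ 462.1912 -250.8225]
roof front-left [ 436.7271 -205.1894]
roof back [ 391.434  -461.7757]
opening lo [ 487.0099 -231.1262]
tray wall lo [ 494.3074 -247.7266]
tray wall up [ 628.182  -272.4389]
can base mid [545.5443 197.1519]
can top [545.1731 191.831 ]
meter a [ 432.3582 -332.7424]
meter b [ 588.6458 -360.3219]
jar top [422.6098 -93.4765]
redlabel [ 496.0513 -295.9938]
driver [ 402.058  -234.2354]
```

Run:
```python
from h import *
s=cv2.imread("pics/scene0.png")
def crop(im,x,y,w,h,k): 
    c=cv2.resize(im[y:y+h,x:x+w],None,fx=k,fy=k,interpolation=cv2.INTER_CUBIC)
    for i in range(0,w,10):
        cv2.line(c,(i*k,0),(i*k,5),(0,255,255),1)
        if (x+i)%20==0: cv2.putText(c,str(x+i),(i*k,18),0,.4,(0,255,255),1)
    for i in range(0,h,10):
        cv2.line(c,(0,i*k),(5,i*k),(0,255,255),1)
        if (y+i)%20==0: cv2.putText(c,str(y+i),(6,i*k+4),0,.4,(0,255,255),1)
    return c
cv2.imwrite("pics/cs.png",np.hstack([crop(s,150,70,100,120,5),crop(s,260,180,60,120,5)[:600]]))
```

```text
(no output)
```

View pics/cs.png

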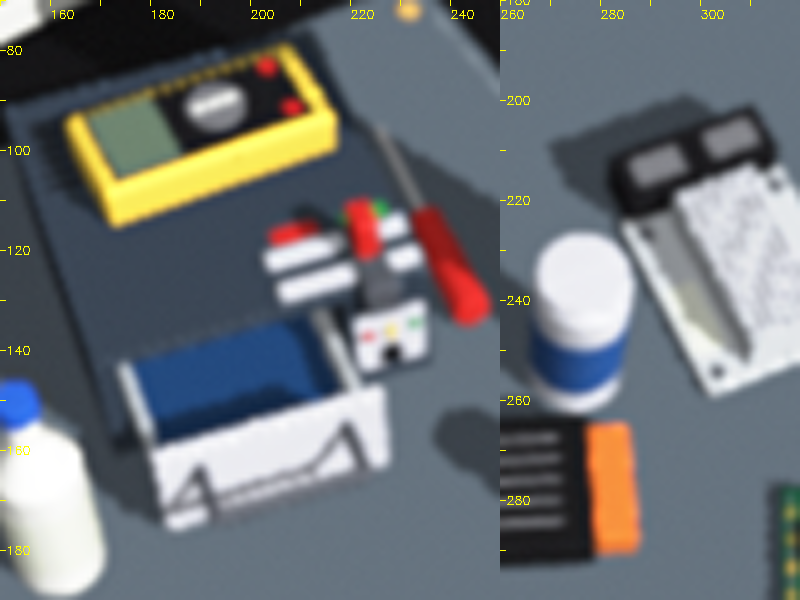

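Run:
```python
from h import *
from scipy.optimize import least_squares
np.set_printoptions(precision=4,suppress=True)
def W(p,x,y,z):
    a=p[2];return [p[0]+x*np.cos(a)-y*np.sin(a),p[1]+x*np.sin(a)+y*np.cos(a),z]
# tester: px,py,yaw,d,l
T=[("top",335.5,168,lambda p:(-.116-p[3],.093,.083)),("top",330,222,lambda p:(-.116-p[3],-.053,.083)),
("top",318,175,lambda p:(-.16-p[3],.066,.065)),("top",313,211,lambda p:(-.16-p[3],-.026,.065)),
("top",364,178.,lambda p:(-.120,.090,.042)),
("top",369.5,236.5,lambda p:(-.094,-.085+p[4],.133)),
("top",450,264,lambda p:(.12,-.11,.095)),
("scene",180.5,159,lambda p:(-.12-p[3],.093,.083)),("scene",226,147,lambda p:(-.12-p[3],-.053,.083)),
("scene",220.5,111.5,lambda p:(-.094,-.085+p[4],.133)),
("scene",221,134,lambda p:(-.12,-.055,.095)),("scene",235,130,lambda p:(-.12,-.11,.095)),("scene",151.5,91.,lambda p:(.12,.11,.095))]
f=lambda p:np.concatenate([proj(n,W(p,*g(p)))-[u,v] for n,u,v,g in T])
r=least_squares(f,[.55,-.33,np.radians(-99.7),.06,.01],loss="soft_l1")
print(r.x,np.degrees(r.x[2]));print(f(r.x).reshape(-1,2))
p=r.x;print("handle",W(p,-.16-p[3],.02,.065),"tray",W(p,-.0245-p[3],.02,0),"grip",W(p,-.094,-.085+p[4],.133))
E_=[("top",176.5,232.5,-.075,.052,.008),("top",171.5,270.5,-.075,-.052,.008),("top",214.5,276,.043,-.052,.008),("top",231,240.5,.075,.048,.034),("top",227,275.5,.075,-.048,.034),
("scene",302,258.5,-.075,.052,.008),("scene",284.5,224,.043,.052,.008),("scene",309,201,.075,-.048,.034),("scene",283,211,.075,.048,.034)]
f2=lambda p:np.concatenate([proj(n,W(p,x,y,z))-[u,v] for n,u,v,x,y,z in E_])
r=least_squares(f2,[.43,.17,np.radians(-98)],loss="soft_l1")
print("ecu",r.x,np.degrees(r.x[2]));print(f2(r.x).reshape(-1,2))
print("can",tri((276,236),(190,207)))
```

```text
[ 0.521  -0.3617 -1.7593  0.0749  0.0085] -100.80144759282983
[[ 1.7761 -0.1161]
 [-0.3261  0.0763]
 [ 0.2816  1.3959]
 [ 0.3259 -1.0424]
 [-4.3503 -1.2572]
 [ 1.676  -0.5479]
 [-1.0569  0.4114]
 [ 0.4329  1.9912]
 [ 0.428   0.6521]
 [ 1.9835  0.4614]
 [-1.7371 -6.2871]
 [ 0.6914 -6.922 ]
 [-0.3854 -0.1952]]
handle [np.float64(0.5846746490527189), np.float64(-0.13471804150707506), 0.065] tray [np.float64(0.5592811181301625), np.float64(-0.2678173224491041), 0] grip [np.float64(0.4634548976159654), np.float64(-0.25504516626042095), 0.133]
ecu [ 0.4297  0.1754 -1.7065] -97.7725674059656
[[ 0.4846 -0.0328]
 [-0.1007  0.0987]
 [ 0.0967 -0.1977]
 [-0.4533 -0.7685]
 [-0.9839  0.4044]
 [ 0.2778 -0.6184]
 [-0.2483  0.4041]
 [ 1.2716 -1.1646]
 [-1.7131 -0.1017]]
can (array([0.5485, 0.1909, 0.1131]), np.float64(0.0059883664785986))
```

```bash
cat > fit.py <<'E'
from h import *
from scipy.optimize import least_squares
np.set_printoptions(precision=4,suppress=True)
def W(p,x,y,z):
    a=p[2];return np.array([p[0]+x*np.cos(a)-y*np.sin(a),p[1]+x*np.sin(a)+y*np.cos(a),z])
T=[("top",337,168,lambda p:(-.115-p[3],.093,.083)),("top",331,222,lambda p:(-.115-p[3],-.053,.083)),
("top",318,175,lambda p:(-.16-p[3],.066,.065)),("top",313,211,lambda p:(-.16-p[3],-.026,.065)),
("top",369.5,236.5,lambda p:(-.094,-.085+p[4],.133)),
("top",450,264,lambda p:(.12,-.11,.095)),
("scene",180.5,159,lambda p:(-.12-p[3],.093,.083)),("scene",226,147,lambda p:(-.12-p[3],-.053,.083)),
("scene",220.5,111.5,lambda p:(-.094,-.085+p[4],.133)),
("scene",151.5,91.,lambda p:(.12,.11,.095))]
f=lambda p:np.concatenate([proj(n,W(p,*g(p)))-[u,v] for n,u,v,g in T])
if __name__=="__main__":
    r=least_squares(f,[.55,-.33,np.radians(-99.7),.06,.01],loss="soft_l1")
    print(r.x,np.degrees(r.x[2]));print(f(r.x).reshape(-1,2))
    p=r.x;print("handle",W(p,-.16-p[3],.02,.065),"tray",W(p,-.0245-p[3],.02,0),"grip",W(p,-.094,-.085+p[4],.133))
    for n in("top","scene"):
        im=cv2.imread(f"pics/{n}0.png");k=5
        x,y,w,h=(300,150,160,120) if n=="top" else (140,70,120,110)
        c=cv2.resize(im[y:y+h,x:x+w],None,fx=k,fy=k,interpolation=cv2.INTER_CUBIC)
        d,l=p[3],p[4]
        def L(*q):
            q=[tuple(int(t) for t in ((proj(n,W(p,*a))-[x,y]+.5)*k)) for a in q]
            for a,b in zip(q,q[1:]): cv2.line(c,a,b,(0,255,0),1)
        L((-.12,-.11,.095),(-.12,.11,.095),(.12,.11,.095),(.12,-.11,.095),(-.12,-.11,.095),(-.12,-.11,0))
        L((-.12-d,-.053,.083),(-.12-d,.093,.083),(-.112-d,.093,.083),(-.112-d,-.053,.083),(-.12-d,-.053,.083))
        L((-.12-d,-.028,.065),(-.16-d,-.028,.065),(-.16-d,.068,.065),(-.12-d,.068,.065))
        yl=-.085+l;L((-.106,yl-.008,.133),(-.106,yl+.008,.133),(-.082,yl+.008,.133),(-.082,yl-.008,.133),(-.106,yl-.008,.133))
        globals()["c"+n]=c
    cv2.imwrite("pics/ov.png",cv2.resize(np.vstack([ctop,np.pad(cscene,((0,0),(0,200),(0,0)))]),(800,1150))[:])
    cv2.imwrite("pics/ov.png",np.hstack([ctop[:,:440],cscene[:550,:360].copy() if 0 else cv2.resize(cscene,(360,330)).repeat(1,0) if 0 else np.pad(cscene[:,60:420],((0,50),(0,0),(0,0)))]))
E
python3 fit.py
```

```text
[ 0.5216 -0.3622 -1.7557  0.0746  0.0082] -100.59477983698164
[[ 0.772  -0.0471]
 [-0.6178  0.1815]
 [ 0.4297  1.4662]
 [ 0.6    -0.9494]
 [ 1.9492 -0.5651]
 [-0.7104  0.0064]
 [ 0.398   1.9139]
 [ 0.3335  0.453 ]
 [ 1.87    0.3292]
 [-0.7154 -0.1034]]
handle [ 0.5844 -0.1353  0.065 ] tray [ 0.5595 -0.2685  0.    ] grip [ 0.4635 -0.2557  0.133 ]
```

View pics/ov.png

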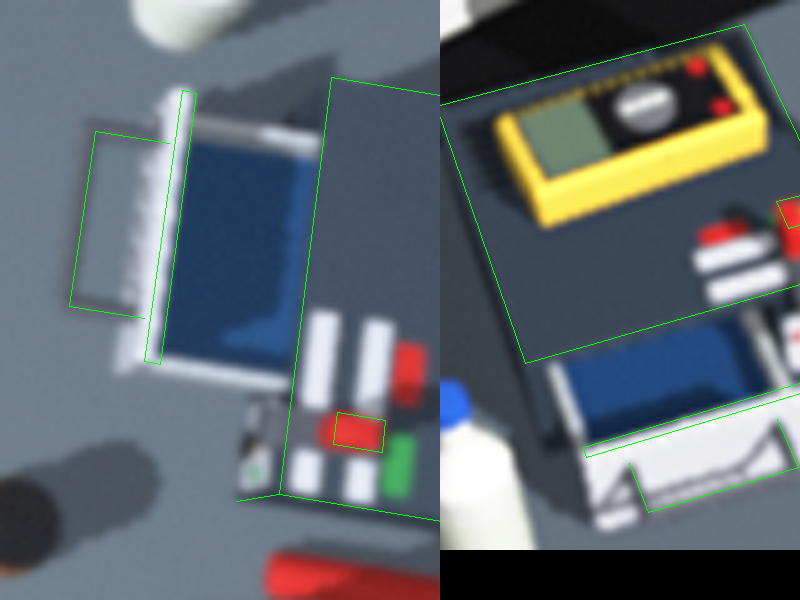

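Call:
arm_command:
  steps:
    - {"delta_pos": [24.6,25.7,0],"dr": [0,0,-2.6]}
    - {"delta_pos": [24.6,25.7,0],"dr": [0,0,-2.6]}
    - {"delta_pos": [24.6,25.7,0],"dr": [0,0,-2.6]}
    - {"delta_pos": [24.6,25.7,0],"dr": [0,0,-2.6]}
    - {"delta_pos": [24.6,25.7,0],"dr": [0,0,-2.6]}
    - {"delta_pos": [24.6,25.7,0],"dr": [0,0,-2.6]}
    - {"delta_pos": [24.6,25.7,0],"dr": [0,0,-2.6]}
    - {"delta_pos": [24.6,25.7,0],"dr": [0,0,-2.6]}
    - {"delta_pos": [24.6,25.7,0],"dr": [0,0,-2.6]}
    - {"delta_pos": [24.6,25.7,0],"dr": [0,0,-2.6]}
    - {"delta_pos": [24.6,25.7,0],"dr": [0,0,-2.6]}
    - {"delta_pos": [24.6,25.7,0],"dr": [0,0,-2.6]}
    - {"delta_pos": [24.6,25.7,0],"dr": [0,0,-2.6]}
    - {"delta_pos": [24.6,25.7,0],"dr": [0,0,-2.6]}
    - {"delta_pos": [0,0,-25],"dr": [0,0,0]}
    - {"delta_pos": [0,0,-25],"dr": [0,0,0]}
    - {"delta_pos": [0,0,-25],"dr": [0,0,0]}
    - {"delta_pos": [0,0,-18],"dr": [0,0,0]}
    - {"delta_pos": [0,0,0],"dr": [0,0,0]}
    - {"delta_pos": [0,0,0],"dr": [0,0,0]}
  grip: 0.37

```text
time_s: 2.1
position: [0.5837, -0.1356, 0.1607]
tool_rot: [[-0.184, -0.983, -0.0], [-0.983, 0.184, 0.0], [-0.0, 0.0, -1.0]]
ft_force: [0.6, -0.3, 0.3]
grip_width: 0.0315
```

Run:
```python
from h import *
s=cv2.imread("pics/scene0.png")
a=env.get_image("scene")[90:200,140:260];b=env.get_image("top")[140:250,280:400]
cv2.imwrite("pics/g1.png",np.hstack([cv2.resize(x,None,fx=3.3,fy=4 if 0 else 3.3,interpolation=cv2.INTER_CUBIC) for x in(a,b)]))
```

```text
(no output)
```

View pics/g1.png

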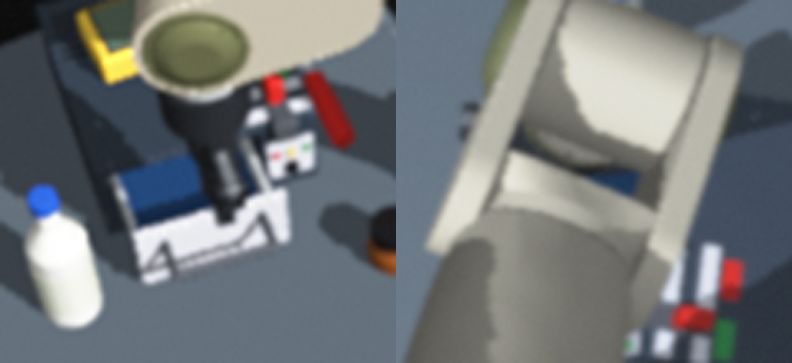

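Call:
arm_command:
  steps:
    - {"delta_pos": [0,0,-20],"dr": [0,0,0]}
    - {"delta_pos": [0,0,-20],"dr": [0,0,0]}
    - {"delta_pos": [0,0,-15],"dr": [0,0,0]}
    - {"delta_pos": [0,0,-10],"dr": [0,0,0]}
    - {"delta_pos": [0,0,-10],"dr": [0,0,0]}
    - {"delta_pos": [0,0,0],"dr": [0,0,0]}

```text
time_s: 2.8
position: [0.5833, -0.1354, 0.0847]
tool_rot: [[-0.185, -0.983, -0.001], [-0.983, 0.185, 0.001], [-0.0, 0.001, -1.0]]
ft_force: [-0.7, -0.9, -0.2]
grip_width: 0.0314
```

Call:
arm_command:
  steps:
    - {"delta_pos": [0,0,-8],"dr": [0,0,0]}
    - {"delta_pos": [0,0,-9],"dr": [0,0,0]}

```text
time_s: 3.0
position: [0.5839, -0.1356, 0.0685]
tool_rot: [[-0.184, -0.983, 0.002], [-0.983, 0.184, -0.001], [0.0, -0.002, -1.0]]
ft_force: [-0.3, 0.5, 0.6]
grip_width: 0.0316
```

Call:
arm_command:
  steps:
    - {"delta_pos": [0,0,0],"dr": [0,0,0]}
    - {"delta_pos": [0,0,0],"dr": [0,0,0]}
    - {"delta_pos": [0,0,0],"dr": [0,0,0]}
    - {"delta_pos": [0,0,0],"dr": [0,0,0]}
    - {"delta_pos": [0,0,0],"dr": [0,0,0]}
  grip: 0
  squeeze: 25

```text
time_s: 3.5
position: [0.5832, -0.1351, 0.0678]
tool_rot: [[-0.184, -0.983, -0.001], [-0.983, 0.184, 0.001], [-0.001, 0.001, -1.0]]
ft_force: [0.1, 2.5, -8.7]
grip_width: 0.0089
```

Call:
arm_command:
  steps:
    - {"delta_pos": [1.3,7.0,0],"dr": [0,0,0]}
    - {"delta_pos": [2.6,13.8,0],"dr": [0,0,0]}
    - {"delta_pos": [2.6,13.8,0],"dr": [0,0,0]}
    - {"delta_pos": [2.6,13.8,0],"dr": [0,0,0]}
    - {"delta_pos": [2.6,13.8,0],"dr": [0,0,0]}
    - {"delta_pos": [2.6,13.8,0],"dr": [0,0,0]}
    - {"delta_pos": [2.6,13.8,0],"dr": [0,0,0]}
    - {"delta_pos": [1.3,7.0,0],"dr": [0,0,0]}
    - {"delta_pos": [0,0,0],"dr": [0,0,0]}

```text
time_s: 4.4
position: [0.6016, -0.0368, 0.0679]
tool_rot: [[-0.183, -0.983, -0.001], [-0.983, 0.183, 0.002], [-0.001, 0.001, -1.0]]
ft_force: [-1.2, 3.5, -15.6]
grip_width: 0.0092
```

Call:
arm_command:
  steps:
    - {"delta_pos": [0.7,4,0.3],"dr": [0,0,0]}
    - {"delta_pos": [0.4,2.0,0],"dr": [0,0,0]}
    - {"delta_pos": [0.4,2,0],"dr": [0,0,0]}
    - {"delta_pos": [0,0,0],"dr": [0,0,0]}

```text
time_s: 4.8
position: [0.6027, -0.0306, 0.068]
tool_rot: [[-0.185, -0.983, -0.002], [-0.983, 0.185, 0.001], [-0.0, 0.002, -1.0]]
ft_force: [-3.1, -0.3, -22.4]
grip_width: 0.0091
```

Call:
arm_command:
  steps:
    - {"delta_pos": [0.4,2,0.5],"dr": [0,0,0]}
    - {"delta_pos": [0.4,2.0,0.5],"dr": [0,0,0]}
    - {"delta_pos": [0,0,0],"dr": [0,0,0]}

```text
time_s: 5.1
position: [0.6035, -0.0265, 0.0681]
tool_rot: [[-0.185, -0.983, -0.002], [-0.983, 0.185, 0.001], [-0.0, 0.002, -1.0]]
ft_force: [0.6, -1.6, -30.5]
grip_width: 0.0087
```

Call:
arm_command:
  steps:
    - {"delta_pos": [0,0,0],"dr": [0,0,0]}
    - {"delta_pos": [0,0,0],"dr": [0,0,0]}
    - {"delta_pos": [0,0,0],"dr": [0,0,0]}
    - {"delta_pos": [0,0,5],"dr": [0,0,0]}
    - {"delta_pos": [0,0,10],"dr": [0,0,0]}
    - {"delta_pos": [0,0,20],"dr": [0,0,0]}
    - {"delta_pos": [0,0,35],"dr": [0,0,0]}
    - {"delta_pos": [0,0,35],"dr": [0,0,0]}
    - {"delta_pos": [0,0,35],"dr": [0,0,0]}
    - {"delta_pos": [0,0,35],"dr": [0,0,0]}
  grip: 0.37

```text
time_s: 6.1
position: [0.6038, -0.0266, 0.2475]
tool_rot: [[-0.184, -0.983, 0.002], [-0.983, 0.184, -0.0], [0.0, -0.002, -1.0]]
ft_force: [0.7, 0.3, -0.7]
grip_width: 0.0316
```

Call:
arm_command:
  steps:
    - {"delta_pos": [-13.4,15.5,0],"dr": [0,0,7.14]}
    - {"delta_pos": [-13.4,15.5,0],"dr": [0,0,7.14]}
    - {"delta_pos": [-13.4,15.5,0],"dr": [0,0,7.14]}
    - {"delta_pos": [-13.4,15.5,0],"dr": [0,0,7.14]}
    - {"delta_pos": [-13.4,15.5,0],"dr": [0,0,7.14]}
    - {"delta_pos": [-13.4,15.5,0],"dr": [0,0,7.14]}
    - {"delta_pos": [-13.4,15.5,0],"dr": [0,0,7.14]}
    - {"delta_pos": [-13.4,15.5,0],"dr": [0,0,7.14]}
    - {"delta_pos": [-13.4,15.5,0],"dr": [0,0,7.14]}
    - {"delta_pos": [-13.4,15.5,0],"dr": [0,0,7.14]}
    - {"delta_pos": [-13.4,15.5,0],"dr": [0,0,7.14]}
    - {"delta_pos": [-13.4,15.5,0],"dr": [0,0,7.14]}
    - {"delta_pos": [-13.4,15.5,0],"dr": [0,0,7.14]}
    - {"delta_pos": [0,0,0],"dr": [0,0,0]}
  grip: 0.76

```text
time_s: 7.5
position: [0.4286, 0.176, 0.2459]
tool_rot: [[0.991, -0.132, 0.002], [-0.132, -0.991, 0.001], [0.002, -0.001, -1.0]]
ft_force: [0.1, -0.4, -0.0]
grip_width: 0.0651
```

Run:
```python
from h import *
a=env.get_image("scene");b=env.get_image("top")
cv2.imwrite("pics/s2.png",a);cv2.imwrite("pics/t2.png",b)
def crop(im,x,y,w,h,k): 
    c=cv2.resize(im[y:y+h,x:x+w],None,fx=k,fy=k,interpolation=cv2.INTER_CUBIC)
    for i in range(0,w,10):
        cv2.line(c,(i*k,0),(i*k,5),(0,255,255),1)
        if (x+i)%20==0: cv2.putText(c,str(x+i),(i*k,18),0,.4,(0,255,255),1)
    for i in range(0,h,10):
        cv2.line(c,(0,i*k),(5,i*k),(0,255,255),1)
        if (y+i)%20==0: cv2.putText(c,str(y+i),(6,i*k+4),0,.4,(0,255,255),1)
    return c
cv2.imwrite("pics/c2.png",np.hstack([crop(b,260,145,120,120,4)[:480],crop(a,160,110,80,120,4)]))
```

```text
(no output)
```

View pics/c2.png

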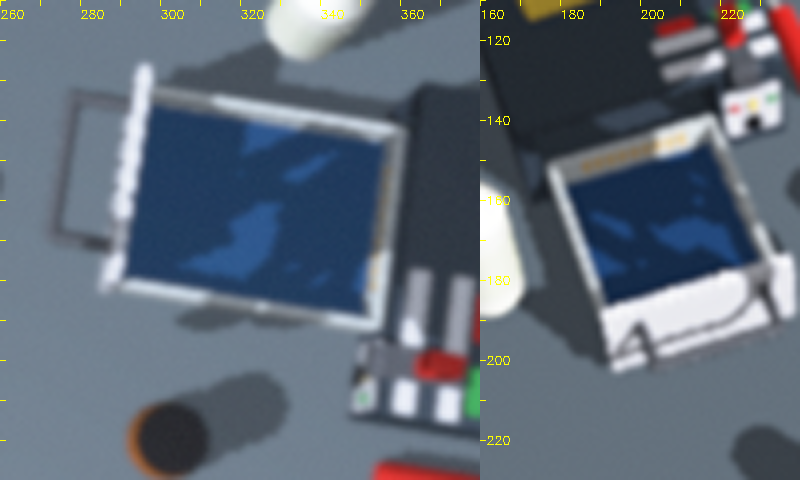

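Run:
```python
from fit import *
Q=[("top",360.75,177,.0925,.07,.042),("top",355.5,227,.0925,-.07,.042),("top",291.3,215.5,-.0875,-.07,.042),("top",298.75,168.25,-.0875,.07,.042),
("top",296.5,163,-.0915,.073,.083),("top",288,214.5,-.0955,-.073,.078),
("scene",177,151,.0925,.07,.042),("scene",218,138.5,.0925,-.07,.042)]
Q=[q for q in Q]
f2=lambda p:np.concatenate([proj(n,W(p,x,y,z))-[u,v] for n,u,v,x,y,z in Q])
r=least_squares(f2,[.58,-.16,np.radians(-100.6)],loss="soft_l1")
print("tray",r.x,np.degrees(r.x[2]));print(f2(r.x).reshape(-1,2))
p=[.5216,-.3622,-1.7557]
print(W(p,-.0245-.185,.02,0))
```

```text
tray [ 0.579  -0.1627 -1.7453] -100.00066976979082
[[ 0.8114 -0.2716]
 [ 0.2532  0.1652]
 [-1.9466  1.277 ]
 [-2.2516 -1.5799]
 [ 0.3861 -1.3018]
 [-0.5358  1.2885]
 [-0.4273 -1.2073]
 [-0.1706 -1.103 ]]
[ 0.5798 -0.1599  0.    ]
```

Call:
arm_command:
  steps:
    - {"delta_pos": [0,0,-30],"dr": [0,0,0]}
    - {"delta_pos": [0,0,-30],"dr": [0,0,0]}
    - {"delta_pos": [0,0,-30],"dr": [0,0,0]}
    - {"delta_pos": [0,0,-30],"dr": [0,0,0]}
    - {"delta_pos": [0,0,-30],"dr": [0,0,0]}
    - {"delta_pos": [0.5,-0.5,-20],"dr": [0,0,0]}
    - {"delta_pos": [0,0,-15],"dr": [0,0,0]}
    - {"delta_pos": [0,0,-10],"dr": [0,0,0]}
    - {"delta_pos": [0,0,-10],"dr": [0,0,0]}
    - {"delta_pos": [0,0,-7],"dr": [0,0,0]}
    - {"delta_pos": [0,0,0],"dr": [0,0,0]}

```text
time_s: 8.7
position: [0.4303, 0.1742, 0.0322]
tool_rot: [[0.991, -0.136, -0.001], [-0.136, -0.991, -0.0], [-0.001, 0.0, -1.0]]
ft_force: [0.4, -0.3, 0.0]
grip_width: 0.0649
```

Call:
arm_command:
  steps:
    - {"delta_pos": [0,0,1.5],"dr": [0,0,0]}
    - {"delta_pos": [0,0,0],"dr": [0,0,0]}
    - {"delta_pos": [0,0,0],"dr": [0,0,0]}
    - {"delta_pos": [0,0,0],"dr": [0,0,0]}
    - {"delta_pos": [0,0,0],"dr": [0,0,0]}
    - {"delta_pos": [0,0,0],"dr": [0,0,0]}
  grip: 0
  squeeze: 60

```text
time_s: 9.3
position: [0.4307, 0.1744, 0.0349]
tool_rot: [[0.991, -0.136, 0.002], [-0.136, -0.991, 0.0], [0.002, -0.0, -1.0]]
ft_force: [-0.2, -0.2, 7.0]
grip_width: 0.0489
```

Call:
arm_command:
  steps:
    - {"delta_pos": [0,0,5],"dr": [0,0,0]}
    - {"delta_pos": [0,0,10],"dr": [0,0,0]}
    - {"delta_pos": [0,0,15],"dr": [0,0,0]}
    - {"delta_pos": [0,0,20],"dr": [0,0,0]}
    - {"delta_pos": [0,0,0],"dr": [0,0,0]}

```text
time_s: 9.8
position: [0.4312, 0.1745, 0.0863]
tool_rot: [[0.991, -0.136, 0.004], [-0.136, -0.991, 0.001], [0.004, -0.001, -1.0]]
ft_force: [0.3, -0.1, -5.0]
grip_width: 0.0486
```

Call:
arm_command:
  steps:
    - {"delta_pos": [0,0,28],"dr": [0,0,0]}
    - {"delta_pos": [0,0,28],"dr": [0,0,0]}
    - {"delta_pos": [0,0,28],"dr": [0,0,0]}
    - {"delta_pos": [0,0,28],"dr": [0,0,0]}
    - {"delta_pos": [9.9,-22.1,0],"dr": [0,0,-0.17]}
    - {"delta_pos": [9.9,-22.1,0],"dr": [0,0,-0.17]}
    - {"delta_pos": [9.9,-22.1,0],"dr": [0,0,-0.17]}
    - {"delta_pos": [9.9,-22.1,0],"dr": [0,0,-0.17]}
    - {"delta_pos": [9.9,-22.1,0],"dr": [0,0,-0.17]}
    - {"delta_pos": [9.9,-22.1,0],"dr": [0,0,-0.17]}
    - {"delta_pos": [9.9,-22.1,0],"dr": [0,0,-0.17]}
    - {"delta_pos": [9.9,-22.1,0],"dr": [0,0,-0.17]}
    - {"delta_pos": [9.9,-22.1,0],"dr": [0,0,-0.17]}
    - {"delta_pos": [9.9,-22.1,0],"dr": [0,0,-0.17]}
    - {"delta_pos": [9.9,-22.1,0],"dr": [0,0,-0.17]}
    - {"delta_pos": [9.9,-22.1,0],"dr": [0,0,-0.17]}
    - {"delta_pos": [9.9,-22.1,0],"dr": [0,0,-0.17]}
    - {"delta_pos": [9.9,-22.1,0],"dr": [0,0,-0.17]}
    - {"delta_pos": [9.9,-22.1,0],"dr": [0,0,-0.17]}
    - {"delta_pos": [0,0,0],"dr": [0,0,0]}

```text
time_s: 11.8
position: [0.5792, -0.1596, 0.1945]
tool_rot: [[0.983, -0.182, -0.001], [-0.182, -0.983, -0.0], [-0.001, 0.0, -1.0]]
ft_force: [0.3, 0.5, -4.3]
grip_width: 0.0489
```

Call:
arm_command:
  steps:
    - {"delta_pos": [0,0,-25],"dr": [0,0,0]}
    - {"delta_pos": [0,0,-25],"dr": [0,0,0]}
    - {"delta_pos": [0,0,-15],"dr": [0,0,0]}
    - {"delta_pos": [0,0,0],"dr": [0,0,0]}

```text
time_s: 12.2
position: [0.5773, -0.1561, 0.1282]
tool_rot: [[0.984, -0.18, -0.006], [-0.18, -0.984, 0.003], [-0.006, -0.002, -1.0]]
ft_force: [0.2, -0.1, -5.2]
grip_width: 0.0488
```

Run:
```python
from h import *
a=env.get_image("scene");b=env.get_image("top")
cv2.imwrite("pics/c3.png",np.hstack([cv2.resize(x,None,fx=3.6,fy=3.6,interpolation=cv2.INTER_CUBIC) for x in(b[140:260,260:370],a[95:215,140:250])]))
```

```text
(no output)
```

View pics/c3.png

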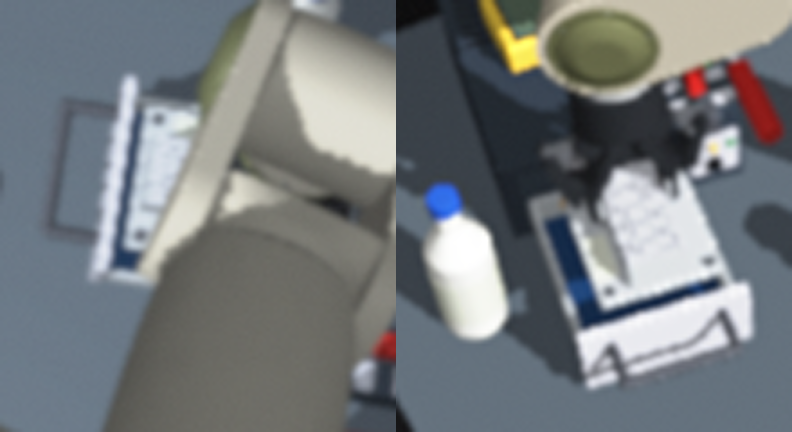

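Run:
```python
from fit import *
print(env.observe()["position"])
Q=[("top",301.1,169.7,-.075,.052,.101),("top",294.7,208.6,-.075,-.052,.101),("scene",198.05,179.2,-.075,.052,.101),("scene",232.2,170.5,-.075,-.052,.101)]
f2=lambda p:np.concatenate([proj(n,W(p,x,y,z))-[u,v] for n,u,v,x,y,z in Q])
r=least_squares(f2,[.58,-.16,np.radians(-100.6)],loss="soft_l1")
print("ecu",r.x,np.degrees(r.x[2]));print(f2(r.x).reshape(-1,2))
```

```text
[ 0.5788 -0.1568  0.1312]
ecu [ 0.5737 -0.1541 -1.7814] -102.06477872667476
[[-0.6155  0.1786]
 [-1.1801  0.2333]
 [-0.6211 -0.6018]
 [-0.7092 -1.5102]]
```

Call:
arm_command:
  steps:
    - {"delta_pos": [0.5,0,-15],"dr": [0,0,0]}
    - {"delta_pos": [0.5,0,-15],"dr": [0,0,0]}
    - {"delta_pos": [0,0,-15],"dr": [0,0,0]}
    - {"delta_pos": [0,0,-10],"dr": [0,0,0]}
    - {"delta_pos": [0,0,-10],"dr": [0,0,0]}
    - {"delta_pos": [0,0,-5],"dr": [0,0,0]}
    - {"delta_pos": [0,0,0],"dr": [0,0,0]}
    - {"delta_pos": [0,0,0],"dr": [0,0,0]}

```text
time_s: 13.1
position: [0.5801, -0.1573, 0.0616]
tool_rot: [[0.984, -0.18, 0.001], [-0.18, -0.984, -0.0], [0.001, 0.0, -1.0]]
ft_force: [-0.3, 0.3, -4.5]
grip_width: 0.049
```

Call:
arm_command:
  steps:
    - {"delta_pos": [0,0,-3],"dr": [0,0,0]}
    - {"delta_pos": [0,0,-3],"dr": [0,0,0]}
    - {"delta_pos": [0,0,-2],"dr": [0,0,0]}
    - {"delta_pos": [0,0,0],"dr": [0,0,0]}
    - {"delta_pos": [0,0,0],"dr": [0,0,0]}

```text
time_s: 13.6
position: [0.5798, -0.1572, 0.0531]
tool_rot: [[0.984, -0.18, -0.0], [-0.18, -0.984, 0.0], [-0.0, -0.0, -1.0]]
ft_force: [-0.4, 0.0, -5.1]
grip_width: 0.0488
```

Call:
arm_command:
  steps:
    - {"delta_pos": [0,0,-1],"dr": [0,0,0]}
    - {"delta_pos": [0,0,-0.7],"dr": [0,0,0]}
    - {"delta_pos": [0,0,0],"dr": [0,0,0]}
    - {"delta_pos": [0,0,0],"dr": [0,0,0]}

```text
time_s: 14.0
position: [0.5799, -0.1572, 0.052]
tool_rot: [[0.984, -0.18, 0.001], [-0.18, -0.984, -0.0], [0.001, 0.0, -1.0]]
ft_force: [-2.1, 1.2, 3.7]
grip_width: 0.049
```

Call:
arm_command:
  steps:
    - {"delta_pos": [0,0,0],"dr": [0,0,0]}
    - {"delta_pos": [0,0,0],"dr": [0,0,0]}
    - {"delta_pos": [0,0,0],"dr": [0,0,0]}
    - {"delta_pos": [0,0,5],"dr": [0,0,0]}
    - {"delta_pos": [0,0,10],"dr": [0,0,0]}
    - {"delta_pos": [0,0,20],"dr": [0,0,0]}
    - {"delta_pos": [0,0,30],"dr": [0,0,0]}
    - {"delta_pos": [0,0,30],"dr": [0,0,0]}
    - {"delta_pos": [0,0,25],"dr": [0,0,0]}
    - {"delta_pos": [4.8,28,0],"dr": [0,0,0]}
    - {"delta_pos": [4.8,28,0],"dr": [0,0,0]}
    - {"delta_pos": [4.8,28,0],"dr": [0,0,0]}
    - {"delta_pos": [4.8,28,0],"dr": [0,0,0]}
    - {"delta_pos": [4.8,28,0],"dr": [0,0,0]}
    - {"delta_pos": [4.8,28,0],"dr": [0,0,0]}
    - {"delta_pos": [0,0,0],"dr": [0,0,0]}
  grip: 0.76

```text
time_s: 15.6
position: [0.6088, 0.0138, 0.1724]
tool_rot: [[0.984, -0.176, 0.001], [-0.176, -0.984, 0.0], [0.001, -0.001, -1.0]]
ft_force: [0.5, -0.6, 0.3]
grip_width: 0.0644
```

Call:
arm_command:
  steps:
    - {"delta_pos": [-25,45,10],"dr": [0,0,0]}
    - {"delta_pos": [-25,45,10],"dr": [0,0,0]}
    - {"delta_pos": [-25,45,0],"dr": [0,0,0]}
    - {"delta_pos": [0,0,0],"dr": [0,0,0]}
  grip: 0

```text
time_s: 16.0
position: [0.534, 0.144, 0.1918]
tool_rot: [[0.985, -0.175, 0.0], [-0.175, -0.985, 0.001], [0.0, -0.001, -1.0]]
ft_force: [-0.1, -0.5, 0.6]
grip_width: 0.0066
```

Run:
```python
from h import *
a=env.get_image("scene");b=env.get_image("top");cv2.imwrite("pics/t4.png",b);cv2.imwrite("pics/s4.png",a)
print(env.observe()["position"],env.observe()["ft_force"])
cv2.imwrite("pics/c4.png",np.hstack([cv2.resize(x,None,fx=3.6,fy=3.6,interpolation=cv2.INTER_CUBIC) for x in(b[140:260,260:370],a[95:215,140:250])]))
```

```text
[0.5364802  0.14055931 0.19136084] [ 0.20969019  0.09540842 -0.02658577]
```

View pics/c4.png

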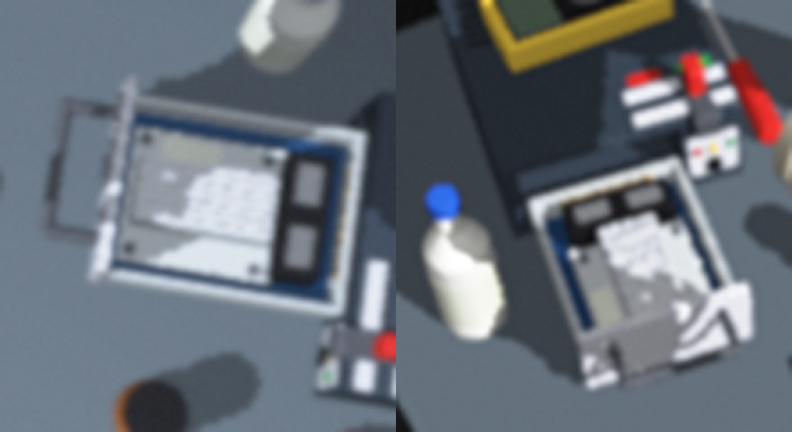

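Call:
arm_command:
  steps:
    - {"delta_pos": [18,-32,0],"dr": [0,0,0]}
    - {"delta_pos": [18,-32,0],"dr": [0,0,0]}
    - {"delta_pos": [18,-32,0],"dr": [0,0,0]}
    - {"delta_pos": [18,-32,0],"dr": [0,0,0]}
    - {"delta_pos": [0,0,0],"dr": [0,0,0]}
    - {"delta_pos": [0,0,-30],"dr": [0,0,0]}
    - {"delta_pos": [0,0,-30],"dr": [0,0,0]}
    - {"delta_pos": [0,0,-30],"dr": [0,0,0]}
    - {"delta_pos": [0,0,-20],"dr": [0,0,0]}
    - {"delta_pos": [0,0,-13],"dr": [0,0,0]}
    - {"delta_pos": [0,0,0],"dr": [0,0,0]}

```text
time_s: 17.2
position: [0.6082, 0.0117, 0.0661]
tool_rot: [[0.984, -0.181, -0.003], [-0.181, -0.984, 0.0], [-0.003, 0.0, -1.0]]
ft_force: [-0.6, -0.6, 1.2]
grip_width: 0.0001
```

Call:
arm_command:
  steps:
    - {"delta_pos": [-1.5,-8,0],"dr": [0,0,0]}
    - {"delta_pos": [-1.5,-8,0],"dr": [0,0,0]}
    - {"delta_pos": [-1,-5,0],"dr": [0,0,0]}
    - {"delta_pos": [-2,-10.8,0],"dr": [0,0,0]}
    - {"delta_pos": [-2,-10.8,0],"dr": [0,0,0]}
    - {"delta_pos": [-2,-10.8,0],"dr": [0,0,0]}
    - {"delta_pos": [-2,-10.8,0],"dr": [0,0,0]}
    - {"delta_pos": [-2,-10.8,0],"dr": [0,0,0]}
    - {"delta_pos": [-2,-10.8,0],"dr": [0,0,0]}
    - {"delta_pos": [-2,-10.8,0],"dr": [0,0,0]}
    - {"delta_pos": [-2,-10.8,0],"dr": [0,0,0]}
    - {"delta_pos": [-2,-10.8,0],"dr": [0,0,0]}
    - {"delta_pos": [-2,-10.8,0],"dr": [0,0,0]}
    - {"delta_pos": [-2,-10.8,0],"dr": [0,0,0]}
    - {"delta_pos": [-2,-10.8,0],"dr": [0,0,0]}
    - {"delta_pos": [-2,-10.8,0],"dr": [0,0,0]}
    - {"delta_pos": [-2,-10.8,0],"dr": [0,0,0]}
    - {"delta_pos": [-1,-6,0],"dr": [0,0,0]}
    - {"delta_pos": [0,0,0],"dr": [0,0,0]}

```text
time_s: 19.1
position: [0.5754, -0.1671, 0.0673]
tool_rot: [[0.984, -0.181, -0.0], [-0.181, -0.984, -0.001], [-0.0, 0.001, -1.0]]
ft_force: [-0.0, -0.4, -0.5]
grip_width: 0.0003
```

Call:
arm_command:
  steps:
    - {"delta_pos": [-0.9,-4.9,0],"dr": [0,0,0]}
    - {"delta_pos": [-0.9,-4.9,0],"dr": [0,0,0]}
    - {"delta_pos": [-0.7,-3.9,0],"dr": [0,0,0]}
    - {"delta_pos": [-0.4,-2,0],"dr": [0,0,0]}

```text
time_s: 19.5
position: [0.5726, -0.1817, 0.0673]
tool_rot: [[0.984, -0.18, -0.0], [-0.18, -0.984, 0.0], [-0.001, -0.0, -1.0]]
ft_force: [-0.5, 3.4, 0.2]
grip_width: -0.0001
```

Call:
arm_command:
  steps:
    - {"delta_pos": [-0.4,-2,0],"dr": [0,0,0]}
    - {"delta_pos": [-0.4,-2,0],"dr": [0,0,0]}

```text
time_s: 19.7
position: [0.5719, -0.1855, 0.0673]
tool_rot: [[0.984, -0.18, -0.0], [-0.18, -0.984, 0.0], [-0.0, -0.0, -1.0]]
ft_force: [0.2, 2.8, -1.3]
grip_width: -0.0001
```

Force is about 3 N while sliding; on to the stop in small steps.

Call:
arm_command:
  steps:
    - {"delta_pos": [-0.4,-2,0],"dr": [0,0,0]}
    - {"delta_pos": [-0.3,-1.5,0],"dr": [0,0,0]}

```text
time_s: 19.9
position: [0.5712, -0.1891, 0.0674]
tool_rot: [[0.984, -0.18, -0.0], [-0.18, -0.984, 0.0], [-0.0, -0.0, -1.0]]
ft_force: [0.7, 2.8, -2.3]
grip_width: 0.0001
```

Call:
arm_command:
  steps:
    - {"delta_pos": [-0.3,-1.5,0],"dr": [0,0,0]}

```text
time_s: 20.0
position: [0.5709, -0.1906, 0.0674]
tool_rot: [[0.984, -0.18, -0.0], [-0.18, -0.984, 0.0], [-0.0, -0.0, -1.0]]
ft_force: [-0.2, 3.2, -2.1]
grip_width: -0.0
```

Call:
arm_command:
  steps:
    - {"delta_pos": [-0.3,-1.5,0],"dr": [0,0,0]}

```text
time_s: 20.1
position: [0.5707, -0.1919, 0.0674]
tool_rot: [[0.984, -0.18, -0.0], [-0.18, -0.984, 0.001], [-0.0, -0.001, -1.0]]
ft_force: [3.4, 10.9, -1.8]
grip_width: 0.0
```

Call:
arm_command:
  steps:
    - {"delta_pos": [-0.1,-0.6,0],"dr": [0,0,0]}
    - {"delta_pos": [0,0,0],"dr": [0,0,0]}
    - {"delta_pos": [0,0,0],"dr": [0,0,0]}

```text
time_s: 20.4
position: [0.5707, -0.1918, 0.0674]
tool_rot: [[0.984, -0.18, 0.0], [-0.18, -0.984, 0.002], [-0.0, -0.002, -1.0]]
ft_force: [0.6, 6.8, -1.1]
grip_width: -0.0003
```

Call:
arm_command:
  steps:
    - {"delta_pos": [1.8,10,0],"dr": [0,0,0]}
    - {"delta_pos": [1.8,10,0],"dr": [0,0,0]}
    - {"delta_pos": [0,0,30],"dr": [0,0,0]}
    - {"delta_pos": [0,0,40],"dr": [0,0,0]}
    - {"delta_pos": [0,0,40],"dr": [0,0,0]}
    - {"delta_pos": [0,0,40],"dr": [0,0,0]}
    - {"delta_pos": [-25,-12,0],"dr": [0,0,0]}
    - {"delta_pos": [-25,-12,0],"dr": [0,0,0]}
    - {"delta_pos": [-25,-12,0],"dr": [0,0,0]}
    - {"delta_pos": [-25,-12,0],"dr": [0,0,0]}
    - {"delta_pos": [-25,-12,0],"dr": [0,0,0]}
    - {"delta_pos": [-25,-12,0],"dr": [0,0,0]}
    - {"delta_pos": [0,0,0],"dr": [0,0,0]}
    - {"delta_pos": [0,0,0],"dr": [0,0,0]}

```text
time_s: 21.8
position: [0.4243, -0.2446, 0.2179]
tool_rot: [[0.984, -0.181, 0.001], [-0.181, -0.984, -0.001], [0.001, 0.001, -1.0]]
ft_force: [0.8, -0.1, -0.9]
grip_width: -0.0002
```

Run:
```python
from fit import *
print(tri((220.5,111.5),(369.5,236.5)),env.observe()["position"])
```

```text
(array([ 0.4658, -0.2534,  0.136 ]), np.float64(0.009936801522040519)) [ 0.4243 -0.2446  0.2179]
```

Consistent (height 0.136 vs 0.133). Descend beside the grip.

Call:
arm_command:
  steps:
    - {"delta_pos": [0,0,-30],"dr": [0,0,0]}
    - {"delta_pos": [0,0,-25],"dr": [0,0,0]}
    - {"delta_pos": [0,0,-15],"dr": [0,0,0]}
    - {"delta_pos": [0,0,-10],"dr": [0,0,0]}
    - {"delta_pos": [0,0,-5],"dr": [0,0,0]}
    - {"delta_pos": [0,0,0],"dr": [0,0,0]}

```text
time_s: 22.4
position: [0.4246, -0.2445, 0.1324]
tool_rot: [[0.984, -0.179, -0.0], [-0.179, -0.984, 0.0], [-0.0, -0.0, -1.0]]
ft_force: [-0.3, 0.1, 0.7]
grip_width: -0.0002
```

Call:
arm_command:
  steps:
    - {"delta_pos": [4.9,-0.9,0],"dr": [0,0,0]}
    - {"delta_pos": [4.9,-0.9,0],"dr": [0,0,0]}
    - {"delta_pos": [4.9,-0.9,0],"dr": [0,0,0]}
    - {"delta_pos": [4.9,-0.9,0],"dr": [0,0,0]}
    - {"delta_pos": [4.9,-0.9,0],"dr": [0,0,0]}

```text
time_s: 22.9
position: [0.449, -0.2492, 0.1326]
tool_rot: [[0.984, -0.18, -0.0], [-0.18, -0.984, -0.0], [-0.0, 0.0, -1.0]]
ft_force: [-1.8, -0.6, 2.1]
grip_width: 0.0002
```

Call:
arm_command:
  steps:
    - {"delta_pos": [4.9,-0.9,0],"dr": [0,0,0]}
    - {"delta_pos": [4.9,-0.9,0],"dr": [0,0,0]}
    - {"delta_pos": [4.9,-0.9,0],"dr": [0,0,0]}
    - {"delta_pos": [4.9,-0.9,0],"dr": [0,0,0]}

```text
time_s: 23.3
position: [0.4686, -0.2529, 0.1325]
tool_rot: [[0.984, -0.18, -0.0], [-0.18, -0.984, -0.0], [-0.0, 0.0, -1.0]]
ft_force: [-1.9, -0.8, 1.0]
grip_width: 0.0001
```

Call:
arm_command:
  steps:
    - {"delta_pos": [2,-0.4,0],"dr": [0,0,0]}
    - {"delta_pos": [2,-0.4,0],"dr": [0,0,0]}

```text
time_s: 23.5
position: [0.4724, -0.2536, 0.1324]
tool_rot: [[0.984, -0.18, -0.0], [-0.18, -0.984, 0.0], [-0.0, -0.0, -1.0]]
ft_force: [-1.5, -0.3, 1.2]
grip_width: -0.0001
```

Call:
arm_command:
  steps:
    - {"delta_pos": [2,-0.4,0],"dr": [0,0,0]}

```text
time_s: 23.6
position: [0.4743, -0.2539, 0.1325]
tool_rot: [[0.984, -0.18, -0.0], [-0.18, -0.984, 0.0], [-0.0, -0.0, -1.0]]
ft_force: [-2.0, 0.5, 1.5]
grip_width: -0.0002
```

Call:
arm_command:
  steps:
    - {"delta_pos": [2,-0.4,0],"dr": [0,0,0]}

```text
time_s: 23.7
position: [0.4763, -0.2543, 0.1325]
tool_rot: [[0.984, -0.18, -0.0], [-0.18, -0.984, 0.0], [-0.0, -0.0, -1.0]]
ft_force: [-1.8, -0.3, -0.1]
grip_width: 0.0001
```

Call:
arm_command:
  steps:
    - {"delta_pos": [2,-0.4,0],"dr": [0,0,0]}

```text
time_s: 23.8
position: [0.4783, -0.2547, 0.1324]
tool_rot: [[0.984, -0.18, -0.0], [-0.18, -0.984, 0.0], [-0.0, -0.0, -1.0]]
ft_force: [-1.8, -0.1, 0.3]
grip_width: 0.0001
```

Call:
arm_command:
  steps:
    - {"delta_pos": [2,-0.4,0],"dr": [0,0,0]}

```text
time_s: 23.9
position: [0.4804, -0.2551, 0.1324]
tool_rot: [[0.984, -0.18, -0.0], [-0.18, -0.984, 0.0], [-0.0, -0.0, -1.0]]
ft_force: [-2.3, 0.6, 1.7]
grip_width: 0.0004
```

Call:
arm_command:
  steps:
    - {"delta_pos": [1.5,-0.3,0],"dr": [0,0,0]}

```text
time_s: 24.0
position: [0.481, -0.2551, 0.1324]
tool_rot: [[0.984, -0.18, -0.003], [-0.18, -0.984, 0.001], [-0.003, -0.001, -1.0]]
ft_force: [-11.9, 2.0, 6.9]
grip_width: 0.0002
```

Call:
arm_command:
  steps:
    - {"delta_pos": [0.4,0,0],"dr": [0,0,0]}
    - {"delta_pos": [0,0,0],"dr": [0,0,0]}
    - {"delta_pos": [0,0,0],"dr": [0,0,0]}
    - {"delta_pos": [-10,1.8,0],"dr": [0,0,0]}
    - {"delta_pos": [-10,1.8,5],"dr": [0,0,0]}
    - {"delta_pos": [0,0,30],"dr": [0,0,0]}
    - {"delta_pos": [0,0,40],"dr": [0,0,0]}
    - {"delta_pos": [0,0,40],"dr": [0,0,0]}
    - {"delta_pos": [-20,40,0],"dr": [0,0,0]}
    - {"delta_pos": [-20,40,0],"dr": [0,0,0]}
    - {"delta_pos": [-20,40,0],"dr": [0,0,0]}
    - {"delta_pos": [-20,40,0],"dr": [0,0,0]}
    - {"delta_pos": [-10,40,0],"dr": [0,0,0]}
    - {"delta_pos": [-10,40,0],"dr": [0,0,0]}
    - {"delta_pos": [0,40,0],"dr": [0,0,0]}
    - {"delta_pos": [0,40,0],"dr": [0,0,0]}
    - {"delta_pos": [0,0,0],"dr": [0,0,0]}
    - {"delta_pos": [0,0,0],"dr": [0,0,0]}

```text
time_s: 25.8
position: [0.3618, 0.0686, 0.2477]
tool_rot: [[0.984, -0.178, 0.001], [-0.178, -0.984, -0.0], [0.001, 0.0, -1.0]]
ft_force: [-0.4, 0.3, 0.3]
grip_width: -0.0
```

Run:
```python
from h import *
a=env.get_image("scene");b=env.get_image("top")
print(env.observe()["position"],env.observe()["ft_force"])
cv2.imwrite("pics/c5.png",np.hstack([cv2.resize(x,None,fx=3.6,fy=3.6,interpolation=cv2.INTER_CUBIC) for x in(b[130:280,300:410],a[75:225,140:250])]))
```

```text
[0.36217582 0.06736314 0.24759976] [ 0.9199292  -0.32652372  0.42196901]
```

View pics/c5.png

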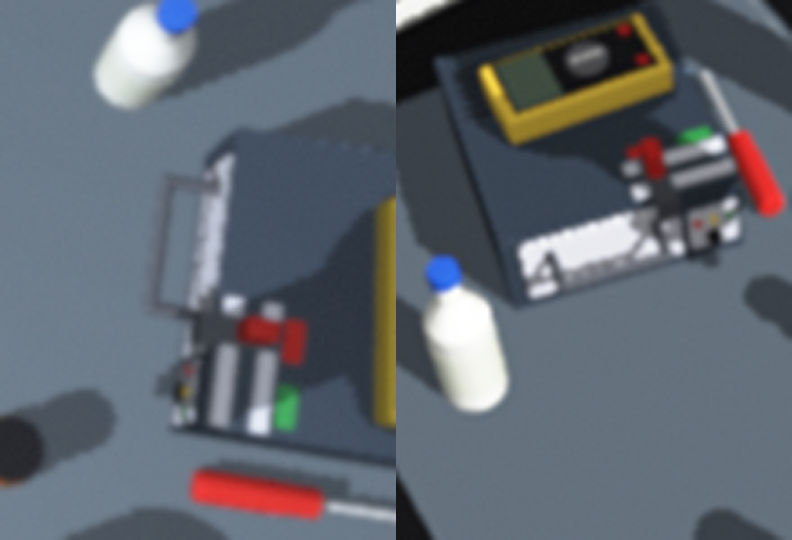

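The picture shows the drawer panel flush with the tester's face, with the lock carriage across in front of it at the red mark. Both stops were also felt as a rise in force. I'm handing in.

```bash
python3 -c "
from rig import env
print(env.close_job())"
```

```text
the job is handed in; nothing more can be done
None
```

The control unit is in the drawer with its header at the back, the drawer is fully home, and the lock is across. I handed the job in at about 26 s; it reports no verdict.

- **Drawer out:** I gripped the handle and pulled the drawer to about 0.185 m. I felt no clear stop there, but the picture showed it fully drawn out.
- **Control unit:** I gripped it by the finned block and lowered it until the wrist force showed it resting on the floor, then let go. The picture showed it flat, inside the walls, with the header at the back.
- **Drawer home:** I pushed on the handle bar. It slid at about 3 N, then the force rose to about 11 N at the stop.
- **Lock:** I pushed the red grip across. It slid at about 2 N, then the force rose to about 12 N at the end stop.

**Last checks:** The final picture showed the panel flush and the lock carriage in front of it. The solvent bottle, the meter and the driver looked undisturbed, and so did the part of the jar in view. The arm was clear, with under 1.1 N at the wrist. I did not view the circuit board, the black unit or the can again after the start; the arm had no unexpected contact on the way.

**Disagreements:**
- My two estimates of the tray's position differed by about 3 mm.
- My picture estimate of the control unit before lowering was about 6 mm from the tool reading. Both were inside the placing limits.
- While I was gripping the handle, the vertical wrist force rose to about 30 N and went away on release.

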